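# Tip the fallen canvas back on the easel and lock it under the top holder

## Robot

A 6-joint arm with a two-finger parallel gripper is mounted at the origin on a cart in front of the work surface, level with it; the furniture and walls round the work are solid. World frame = base frame: x ahead of the robot, y to its left, z up, the work surface at z = 0. Lengths are in mm, angles in degrees, forces in N, time in s.
With the tool pointing down it reaches from about 250 to 850 mm from the base axis. Payload 12.5 kg.
Tool frame: the origin (TCP) lies on the centre line of the jaws, within the pads' length; the fingertips stand 14 mm ahead of it and the grasp point (between the pads) lies 5 mm behind it (env.finger_overhang is the distance from the TCP to the fingertips, in mm); z points along the fingers, y is the line along which they close (so a half turn about z gives the same grasp; the last joint's range is limited). The gripper opens to 93 mm and grips with 3 to 60 N. Pads are 15 mm wide; open, the fingers measure 128 mm over their backs; the gripper's body (75 mm by 188 mm) begins 65 mm behind the grasp point.
Start: joints at [-79.389, 20.094, 94.641, -0, 65.266, -4.847], TCP at [146.616, -530.083, 232.633] pointing down, gripper open.
Joint ranges: [-157.81, 157.81], [-45, 120.19], [0.68, 151.7], [-89.99, 269.99], [4.06, 180], [-164.3, 164.3]. Speed limits (degrees/s): [127.2, 127.2, 159.86, 180, 180, 180].

## Interface

Orientations are given as [roll, pitch, yaw] about the fixed x, y, z axes, in that order (R = Rz(yaw) Ry(pitch) Rx(roll)).
In Python, from plant import readout, imaging, workorder, env gives the robot as it stands.
- The arm moves only by the tool servo_tool, never from a script. Its argument "rows" is a list of rows, each a list of 7 numbers: the shift along the tool's x, y, z in cm, then the turn, a rotation vector about the tool's x, y, z in degrees, then the opening, from -1 (shut) to 1 (fully open). In form: [[x, y, z, wx, wy, wz, hand], ...]. A call has 1 to 12 rows; each row is the pose to reach, as a shift and turn from the pose commanded when the call began, along the tool's axes at that moment; what a row does not reach only later rows make up. A row lasts 1/8 s, in which the tool goes at most 62.5 mm and 10.7 degrees, less where a joint would pass 70% of its speed; a pose out of reach is approached as far as the arm can. A call with a gripper value outside its range is refused whole. The fingers move at their own pace and stop on an object; "newtons" is the grip in N (left out, the last holds). Time passes only in rows, so rows that repeat a pose let the fingers close. It gives the time, the measured TCP pose, the force, the opening and the grip force at its end, in the units of the state.
- readout.sense(): the state, without advancing time (a new reading comes with each control period).
- imaging.read_camera(name): name is "scene" or "top"; returns (picture, depth): 384x512x3 uint8, red, green, blue; 384x512 float32, mm along the optical axis (not along the pixel's ray), 0 where there is no reading.
- imaging.camera_info(name): a dict with "K" (3x3 intrinsics, pixels), "rvec" (rotation vector, rad) and "tvec" (3), from world to camera coordinates, as OpenCV has them. Camera axes: x right, y down, z forward; pixel columns grow to the right and rows downward; lengths in mm; the calibration is good to about 2 mm. A picture is of the moment at which its call begins. camera_info takes no time and is no camera call.
- workorder.finish_job(): hands the job in; it is judged then, once.
The state is a dict: "time_s": time; "joint_pos": joint angles; "qvel": joint speeds; "effort": joint torques, N m; "position": TCP position; "tool_rot": TCP orientation; "force": force on the tool from outside, world axes, zero at the start; "moment": the same for the moment, N m; "finger_gap": finger opening in mm; "finger_force": force on a finger pad.
Only numpy, scipy, OpenCV 4.12 (cv2) and the standard library are available. Lean on these libraries where they do the work, as an engineer would, in place of code of your own. Each camera call takes 0.05 s, during which the arm holds its last target. There are 200 camera calls.

## Task

The small canvas has tipped forward on the table-top easel and leans on the rinse glass. Without gripping or lifting anything, gently push the canvas back with your fingertips until it lies flat against the easel's posts, its lower edge still on the ledge; then press the sliding top holder down until it sits on the canvas's top edge with its lip in front, so that the canvas cannot tip again. Leave the glass standing where it is, and do not disturb the jar, the paint tube or the eraser.

Things in the scene. Friction and masses are not known exactly. Their poses are not given: they have to be found in the camera images.
- easel: Fixed pale wood table-top easel. Origin on the table below the corner of ledge and posts; x points from ledge back through the posts, y left along the ledge. Two posts at y +-62 mm, 146 mm long, lean back (to +x) 12 deg (0.209 rad). Ledge 220 mm long, square to the posts, corner 32 mm above the table; its front lip, 9 mm high, stands 27 mm in front of the posts. Rails and struts reach to x 135 mm.
- canvas: Loose canvas with a blue-green picture, 196 wide x 151 high x 22 mm, 0.12-0.24 kg. Its long lower edge stands on the ledge; it is tipped 24-28 deg forward, picture side on the glass rim. Origin: centre of its back; x along its width, y up its height, z out of the picture. It turns about its lower edge; some 5 deg past upright it falls back by itself; its z then points 12 deg above level.
- canvas_top_edge (a point): Centre of the canvas's top edge, mid-thickness. At the start about 175 mm above the table and 70-76 mm in front of the easel's origin; upright about 185 mm above the table; with the canvas flat on the posts 182 mm above the table and 21 mm behind the easel's origin.
- canvas_bottom_edge (a point): Centre of the canvas's bottom edge, mid-thickness; with the canvas flat on the posts 10 mm in front of the easel's origin and 34 mm above the table.
- top_holder (a joint): How far (m) the easel's middle bar with the top holder is pushed down along the posts from its highest position, 0 to 0.060. Starts at 0 to 0.020; meets the top edge of a canvas that lies flat on the posts at about 0.045. Slides stiffly (about 3 N of push), and stays where it is left.
- holder_press (a point): Middle of the upper face of the top holder, where to press. The holder is a block on the upper end of the middle bar, 50 mm wide (easel's y), 50 mm deep, 12 mm thick, square to the posts; nothing stands above it. It slides parallel to the posts: down and forward (to the easel's -x), 12 deg off vertical.
- holder_underside (a point): Point on the underside of the top holder that meets the middle of the canvas's top edge. A lip as wide as the holder hangs 8 mm below the underside, 19 mm in front of this point; the canvas goes between lip and posts, 29 mm apart. Its z points up along the posts, its x backwards.
- rinse_glass: Clear rinse glass, 81 mm across, 86 mm high, 0.38 kg, loose on the table right in front of the easel, under the tipped canvas. Origin: centre of its foot.
- pigment_jar: Glass pigment jar with a white lid, 48 mm across, 61 mm high, left of the easel; not part of the job. Origin: centre of its foot.
- paint_tube: Metal paint tube with a dark cap, 36 x 115 x 25 mm, lying in front of the easel's right side; not part of the job. Origin: centre of its underside.
- eraser: Eraser in a paper sleeve, 24 x 58 x 13 mm, lying in front of the easel's left side; not part of the job. Origin: centre of its underside.
Things that resemble listed ones, but are neither listed nor needed, are in the scene too. Of the things that look like the canvas, the larger one is meant. Of the things shaped like the rinse_glass, the clear one is meant.

How it is judged:
By the outcome, as a careful person would: the job done as asked, in the order asked, and still so for the second after the job is handed in, with the robot touching nothing.
It also fails if it takes over 42 s, if anything falls off the work surface, if the arm or the gripper's body presses on something with over 40 N, if the wrist force passes 120 N, or if a joint passes its speed limit or range.

## Working session

There is one attempt and no reset: what is moved stays moved. The work goes in short steps, Python scripts to look and compute and a tool call to move; the robot and the scene stay as the last step left them, time stands still between calls to the robot, and variables do not carry over. Pictures are saved under pics/ and viewed, at most 10 in all, crops included, and the job is handed in when it is done.

Besides the shell and the picture viewer there is one more tool, called after ">>>" in YAML: its name, and indented under it one key for each argument. servo_tool: Moves the arm, as the interface text tells. Its arguments: {"type":"object","properties":{"rows":{"type":"array"},"newtons":{"type":"number"}},"required":["rows"]}

```bash
mkdir -p pics; cat > h.py <<'E'
import numpy as np, cv2
from plant import readout, imaging, workorder, env
def cam(n):
    im,d=imaging.read_camera(n); c=imaging.camera_info(n)
    K=np.array(c["K"],float);R=cv2.Rodrigues(np.array(c["rvec"],float))[0];t=np.array(c["tvec"],float).ravel()
    v,u=np.indices(d.shape); P=np.stack([(u-K[0,2])/K[0,0]*d,(v-K[1,2])/K[1,1]*d,d],-1)
    W=(P-t)@R; W[d==0]=np.nan
    return im,d,W
def save(n,im,s=1.5): cv2.imwrite(f"pics/{n}.png",cv2.resize(im[...,::-1],None,fx=s,fy=s))
E
python3 - <<'E'
from h import *
for n in("scene","top"):
    im,d,W=cam(n); save(n+"0",im); np.savez(n+"0.npz",im=im,W=W)
print(readout.sense())
E
```

```text
{'time_s': 0.1, 'joint_pos': array([-7.93885176e+01,  2.01212659e+01,  9.46726915e+01,  1.80486614e-03,
        6.52657039e+01, -4.84671458e+00]), 'qvel': array([-0.04212342,  0.04034941, -0.16853326,  0.04548251,  0.03912445,
        0.01555633]), 'effort': array([ 7.21770321e-04, -4.98028743e+01, -2.85703433e+01,  7.00817490e-02,
        2.39197322e-02, -3.52801658e-05]), 'position': array([ 146.57710286, -529.80587632,  232.15903319]), 'tool_rot': array([-1.79940690e+02, -6.67344036e-03,  1.54574375e+01]), 'force': array([-0.18023418,  0.76252436, -0.70655533]), 'moment': array([ 0.06972668,  0.01879151, -0.03604705]), 'finger_force': 0.0, 'finger_gap': 92.88649626995502}
```

View pics/scene0.png

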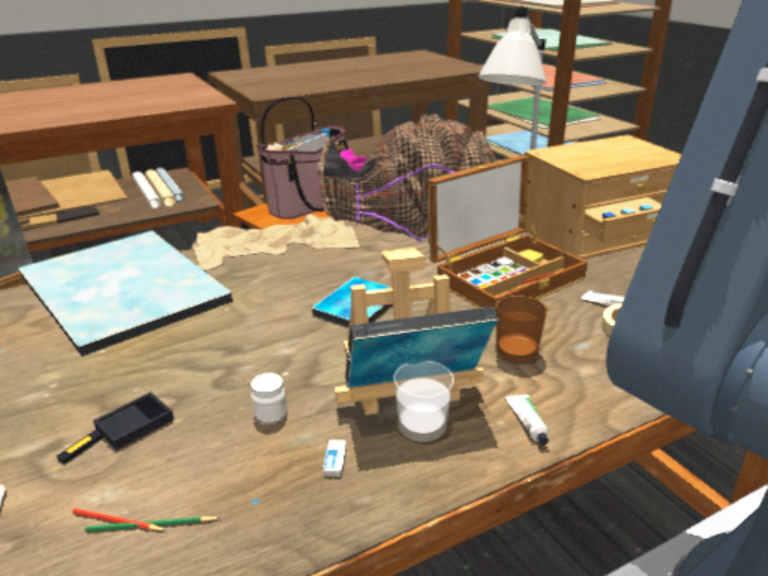

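View pics/top0.png

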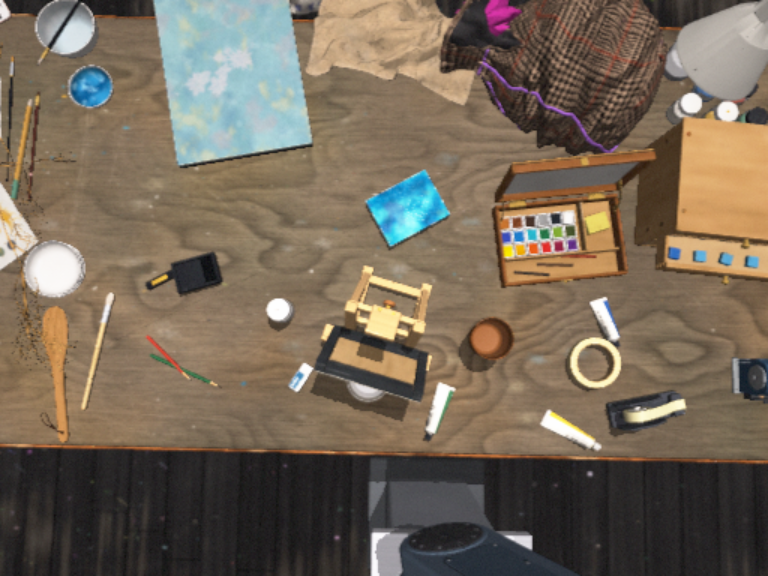

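```bash
python3 - <<'E'
from h import *
D=np.load("top0.npz");im,W=D["im"],D["W"]
c=im[165:285,190:300]; save("crop_top",c,5)
S=np.load("scene0.npz"); save("crop_scene",S["im"][150:310,200:370],3.5)
# top: candidates
sub=W[165:285,190:300].copy(); C=c.astype(int)
z=sub[...,2]
def stat(m,n):
    p=sub[m]; print(n,len(p),np.round(np.median(p,0)),np.round(np.percentile(p,[2,98],axis=0)).tolist())
stat(z>195,"holder>195")
m=(z>195).astype(np.uint8); pts=sub[z>195][:,:2].astype(np.float32); print(cv2.minAreaRect(pts))
dark=(C.sum(-1)<200)&(z>90)&(z<200); stat(dark,"canvas dark")
print(cv2.minAreaRect(sub[dark][:,:2].astype(np.float32)))
for r in range(0,120,6): print(r+165,[int(x) if x==x else -1 for x in z[r,::6]])
E
```

```text
holder>195 413 [558. 146. 223.] [[531.0, 120.0, 212.0], [585.0, 171.0, 229.0]]
((558.3349609375, 145.93130493164062), (49.59878921508789, 52.02006530761719), 74.85003662109375)
canvas dark 775 [466. 162. 170.] [[434.0, 72.0, 97.0], [527.0, 256.0, 178.0]]
((482.30859375, 163.94259643554688), (191.4359893798828, 64.00105285644531), 74.50456237792969)
165 [-3, -3, 1, 0, -1, 1, 0, -6, 0, 0, -3, 0, -1, -1, -1, 1, 0, -1, 0]
171 [-3, -3, 0, -1, -1, 2, -2, 0, -4, 0, -5, -1, -3, -3, 0, 0, 1, 0, 2]
177 [0, 0, 0, 0, 1, -4, -1, -3, 2, 23, -3, -3, 0, 0, 1, -4, 0, 1, -2]
183 [-4, -2, 0, 1, 0, -2, 0, -1, 0, 40, -2, 0, 0, 2, 0, 2, 4, -1, -1]
189 [-2, 0, 0, 0, 1, -1, -1, 2, -1, 52, 15, 20, 19, 16, -3, 0, 2, 2, 1]
195 [1, -4, -5, 0, 0, 0, 0, -1, 129, 6, 0, 0, 0, -3, 19, 19, 19, 2, 1]
201 [57, -4, -2, -1, 0, -2, 0, 171, 154, -2, 0, 147, 151, 2, -3, 79, -1, -2, -4]
207 [59, 13, 1, -2, -1, 0, -2, 171, 128, 150, 220, 216, 215, -1, -4, 121, -1, 0, -4]
213 [43, -3, -5, 0, -4, 0, 0, 106, 64, 56, 223, 219, 222, 157, 158, 158, -1, -2, 1]
219 [0, 3, -1, 1, 1, 31, 58, 46, 0, 227, 227, 222, 224, -3, 121, 173, 0, -1, -4]
225 [0, -1, 0, 3, 43, 94, 58, 55, 54, 63, 46, 223, 226, -1, 113, 129, 0, 0, -5]
231 [-1, -1, -1, -2, 0, 125, 90, 82, 71, 62, 54, 55, 60, 51, 45, -2, 1, 0, 1]
237 [-2, 0, -1, 0, 159, 127, 115, 103, 99, 89, 84, 73, 66, 54, 53, 66, 29, 1, 0]
243 [-1, -1, 13, -1, 174, 176, 165, 164, 125, 119, 112, 103, 95, 86, 77, 101, 32, 0, 1]
249 [-6, 1, 13, -1, 0, 166, 170, 171, 175, 173, 166, 130, 122, 109, 107, 124, -3, -2, -2]
255 [-1, 9, 12, -2, 0, 2, -4, 83, 168, 167, 171, 173, 173, 170, 133, 152, -1, -1, 1]
261 [-1, 2, -1, 0, -1, -4, 0, -1, 54, 54, 55, 77, 169, 170, 172, 175, -2, 7, 7]
267 [0, -2, 0, -1, 0, -7, -1, 0, -2, 85, 1, 1, -1, 1, -1, 167, -6, 7, 7]
273 [-2, 1, -2, -4, 0, 0, -2, 0, 1, 0, 1, -2, -2, 3, 0, 0, 2, 12, -1]
279 [-2, 0, -3, 0, -2, -2, -1, 2, -2, -3, 1, 0, 0, -5, 1, 0, 13, 16, -4]
```

View pics/crop_top.png

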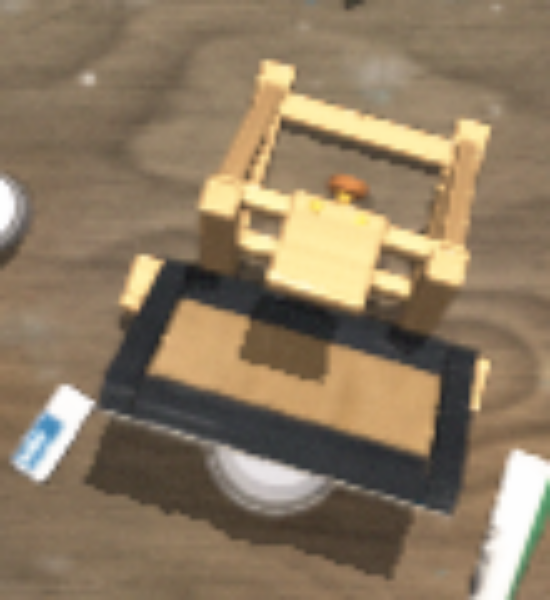

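View pics/crop_scene.png

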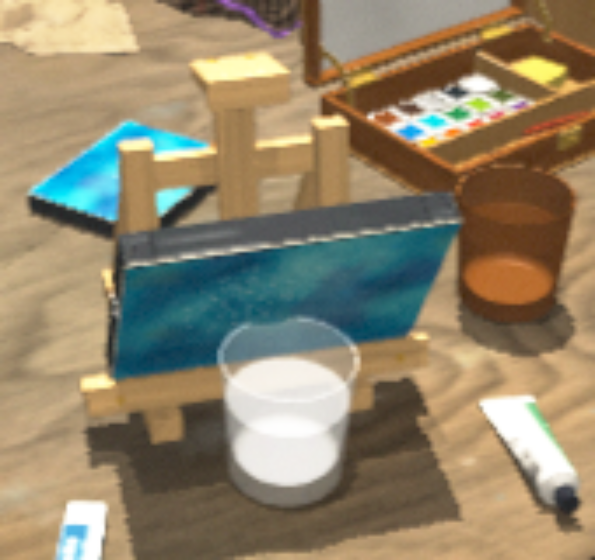

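```bash
cat >> h.py <<'E'
from scipy.spatial.transform import Rotation as Ro
YAW=-15.15; E=Ro.from_euler("z",YAW,degrees=True); O=np.array([529.6,153.7,0.])
def e2w(p): return E.apply(p)+O
def w2e(p): return E.inv().apply(np.reshape(p,(-1,3))-O)
def tool(theta,flip=1):  # theta>0: fingers lean towards easel +x; y_t = flip*easel y
    t=np.radians(theta); z=np.array([np.sin(t),0,-np.cos(t)]); y=np.array([0,flip,0.])
    return E*Ro.from_matrix(np.stack([np.cross(y,z),y,z],1))
def move(tip,theta,flip=1):  # tip in easel frame -> tool shift cm, rotvec deg
    s=readout.sense(); R0=Ro.from_euler("xyz",s["tool_rot"],degrees=True); R1=tool(theta,flip)
    p=e2w(np.array(tip,float))-14*R1.as_matrix()[:,2]
    print("TCP target",p.round(1),"shift cm",(R0.inv().apply(p-s["position"])/10).round(2),
     "rotvec",np.degrees((R0.inv()*R1).as_rotvec()).round(1))
def state():
    s=readout.sense(); R0=Ro.from_euler("xyz",s["tool_rot"],degrees=True)
    print(round(s["time_s"],2),"tip easel",w2e(s["position"]+14*R0.as_matrix()[:,2])[0].round(1),"F easel",E.inv().apply(s["force"]).round(1),"j",s["joint_pos"].round(0),"gap",round(s["finger_gap"]))
E
python3 - <<'E'
from h import *
D=np.load("top0.npz");im,W=D["im"].astype(int),D["W"]
e=w2e(W).reshape(W.shape); z=e[...,2]
k=np.zeros(z.shape,bool);k[165:285,190:300]=1
m=k&(z>160)&(z<185)&(im.sum(-1)<200)&(e[...,0]<-20); p=e[m]
print("top edge",len(p),p.mean(0).round(1),np.percentile(p,[2,50,98],axis=0).round(1).tolist())
m=k&(z>200); p=e[m]; print("holder",p.mean(0).round(1)); A=np.c_[p[:,:2],np.ones(len(p))]; print(np.linalg.lstsq(A,p[:,2],rcond=None)[0])
# posts tops, ledge ends
m=k&(z>140)&(z<185)&(e[...,0]>10); p=e[m]; print("posts y",np.percentile(p,[2,98],axis=0).round(0).tolist())
m=k&(z>20)&(z<48)&(abs(e[...,1])>99)&(abs(e[...,1])<115)&(abs(e[...,0])<40); p=e[m]; print("ledge",[ (p[p[:,1]*s>0].mean(0)).round(0) for s in(1,-1)])
D=np.load("scene0.npz");im,W=D["im"].astype(int),D["W"]
e=w2e(W).reshape(W.shape); m=(e[...,0]<-20)&(e[...,0]>-160)&(abs(e[...,1])<60)&(e[...,2]>10)&(e[...,2]<95)
print("glass",np.percentile(e[m],[2,50,98],axis=0).round(0).tolist())
move([-160,0,260],40,1); move([-160,0,260],0,1)
E
```

```text
top edge 596 [-68.1  -7.7 171.5] [[-79.8, -94.5, 163.4], [-67.6, -11.1, 171.7], [-57.0, 88.9, 177.8]]
holder [ 2.940e+01 -2.000e-01  2.222e+02]
[-1.43979231e-01  4.55930933e-03  2.26434043e+02]
posts y [[28.0, -70.0, 142.0], [71.0, 70.0, 175.0]]
ledge [array([-14., 104.,  36.]), array([ -10., -107.,   35.])]
glass [[-116.0, -52.0, 14.0], [-67.0, 6.0, 59.0], [-25.0, 57.0, 92.0]]
TCP target [366.5 197.9 270.7] shift cm [ 40.59 -64.28  -3.79] rotvec [ -51.5  -14.2 -141.5]
TCP target [375.2 195.5 274. ] shift cm [ 41.36 -63.82  -4.11] rotvec [-0.000e+00 -1.000e-01 -1.494e+02]
```

>>> servo_tool:
  rows:
    - [41,-64,-4,0,0,-149,1]
    - [41,-64,-4,0,0,-149,1]
    - [41,-64,-4,0,0,-149,1]
    - [41,-64,-4,0,0,-149,1]
    - [41,-64,-4,0,0,-149,1]
    - [41,-64,-4,0,0,-149,1]
    - [41,-64,-4,0,0,-149,1]
    - [41,-64,-4,0,0,-149,1]
    - [41,-64,-4,0,0,-149,1]
    - [41,-64,-4,0,0,-149,1]
    - [41,-64,-4,0,0,-149,1]
    - [41,-64,-4,0,0,-149,1]

```text
time_s: 1.6
position: [365.3, 179.0, 271.7]
tool_rot: [180.0, 0.0, 143.2]
force: [0.9, -2.1, 0.1]
finger_gap: 92.9
finger_force: 0.0
```

```bash
python3 -c "
from h import *
state();move([-160,0,260],0);move([-160,0,200],40)"
```

```text
1.6 tip easel [-165.2  -18.5  257.7] F easel [ 1.4 -1.8  0.1] j [ 20.   2. 111.  -0.  67. -34.] gap 93
TCP target [375.2 195.5 274. ] shift cm [ 0.2   1.92 -0.23] rotvec [  0.    0.  -21.7]
TCP target [366.5 197.9 210.7] shift cm [1.04 1.58 6.1 ] rotvec [ -7.6 -39.5 -20.8]
```

```bash
python3 -c "
from h import *
move([-135,0,150],40)"
```

```text
TCP target [390.6 191.3 160.7] shift cm [-1.28  2.5  11.1 ] rotvec [ -7.6 -39.5 -20.8]
```

>>> servo_tool:
  rows:
    - [1,1.6,0,-4,-20,-10,1]
    - [1,1.6,3,-7.6,-39.5,-20.8,1]
    - [1,1.6,6,-7.6,-39.5,-20.8,1]
    - [1,1.6,6,-7.6,-39.5,-20.8,1]
    - [1,1.6,6,-7.6,-39.5,-20.8,1]
    - [-1.3,2.5,11.1,-7.6,-39.5,-20.8,1]
    - [-1.3,2.5,11.1,-7.6,-39.5,-20.8,1]
    - [-1.3,2.5,11.1,-7.6,-39.5,-20.8,1]
    - [-1.3,2.5,11.1,-7.6,-39.5,-20.8,1]
    - [-1.3,2.5,11.1,-7.6,-39.5,-20.8,1]

```text
time_s: 2.85
position: [390.9, 189.0, 162.0]
tool_rot: [179.8, 40.1, 164.4]
force: [-0.8, 0.4, -0.5]
finger_gap: 93.1
finger_force: 0.0
```

```bash
python3 -c "
from h import *
state();move([-135,0,150],40);move([-95,0,150],40);move([-45,0,150],40)
im,d,W=cam('scene');save('s1',im[120:320,180:400],3)"
```

```text
2.85 tip easel [-134.1   -2.1  151.2] F easel [-0.9  0.1 -0.5] j [ 38.  11. 132. -74.  32.  26.] gap 93
TCP target [390.6 191.3 160.7] shift cm [0.15 0.21 0.04] rotvec [-0.1  0.1 -0.4]
TCP target [429.2 180.9 160.7] shift cm [-2.91  0.24  2.61] rotvec [-0.1  0.1 -0.4]
TCP target [477.5 167.8 160.7] shift cm [-6.73  0.27  5.83] rotvec [-0.1  0.1 -0.4]
```

View pics/s1.png

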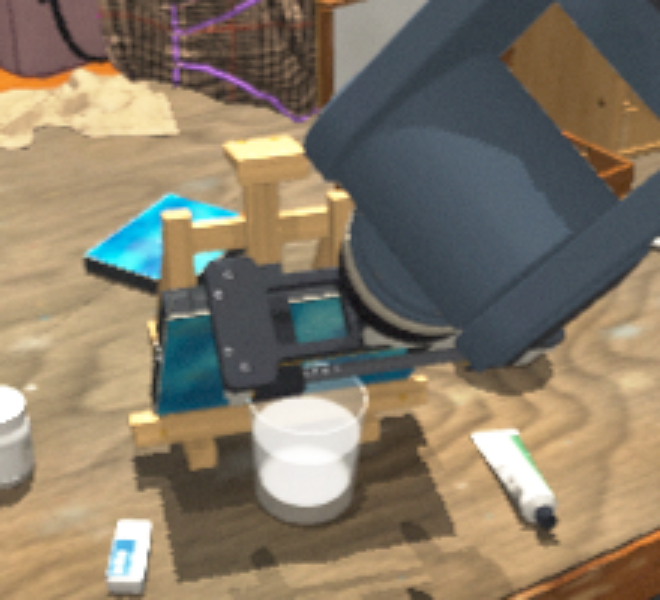

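>>> servo_tool:
  rows:
    - [-0.6,0.2,0.6,0,0,0,1]
    - [-1.3,0.2,1.2,0,0,0,1]
    - [-2.0,0.2,1.8,0,0,0,1]
    - [-2.6,0.2,2.3,0,0,0,1]
    - [-3.0,0.2,2.6,0,0,0,1]
    - [-3.3,0.2,2.9,0,0,0,1]
    - [-3.6,0.2,3.1,0,0,0,1]
    - [-3.8,0.2,3.3,0,0,0,1]
    - [-4.0,0.2,3.5,0,0,0,1]
    - [-4.2,0.2,3.6,0,0,0,1]

```text
time_s: 4.15
position: [444.7, 175.8, 159.9]
tool_rot: [180.0, 40.0, 164.5]
force: [-0.7, 1.1, 0.5]
finger_gap: 93.6
finger_force: 0.3
```

```bash
python3 -c "
from h import *
state();move([-50,0,152],40)"
```

```text
4.15 tip easel [-78.8  -0.9 149.2] F easel [-1.   0.9  0.5] j [ 31.  14. 128. -75.  29.  22.] gap 94
TCP target [472.7 169.1 162.7] shift cm [-2.38  0.11  1.63] rotvec [-0.2 -0.  -0.3]
```

>>> servo_tool:
  rows:
    - [-0.25,0,0.17,0,0,0,1]
    - [-0.5,0,0.34,0,0,0,1]
    - [-0.75,0,0.51,0,0,0,1]
    - [-1.0,0,0.69,0,0,0,1]
    - [-1.25,0.1,0.87,0,0,0,1]
    - [-1.5,0.1,1.04,0,0,0,1]
    - [-1.75,0.1,1.21,0,0,0,1]
    - [-2.0,0.1,1.38,0,0,0,1]
    - [-2.25,0.1,1.55,0,0,0,1]
    - [-2.5,0.1,1.72,0,0,0,1]
    - [-2.75,0.1,1.9,0,0,0,1]
    - [-3.0,0.1,2.1,0,0,0,1]

```text
time_s: 5.65
position: [480.2, 167.0, 163.2]
tool_rot: [180.0, 40.0, 164.5]
force: [-0.6, 0.2, -0.2]
finger_gap: 93.2
finger_force: 0.1
```

```bash
python3 -c "
from h import *
state();move([0,0,152],40)
im,d,W=cam('scene');save('s2',im[120:320,180:400],3)"
```

```text
5.65 tip easel [-4.210e+01 -1.000e-01  1.525e+02] F easel [-0.6 -0.  -0.2] j [ 27.  16. 125. -74.  27.  17.] gap 93
TCP target [520.9 156.1 162.7] shift cm [-3.2   0.03  2.75] rotvec [-0.2 -0.  -0.3]
```

View pics/s2.png

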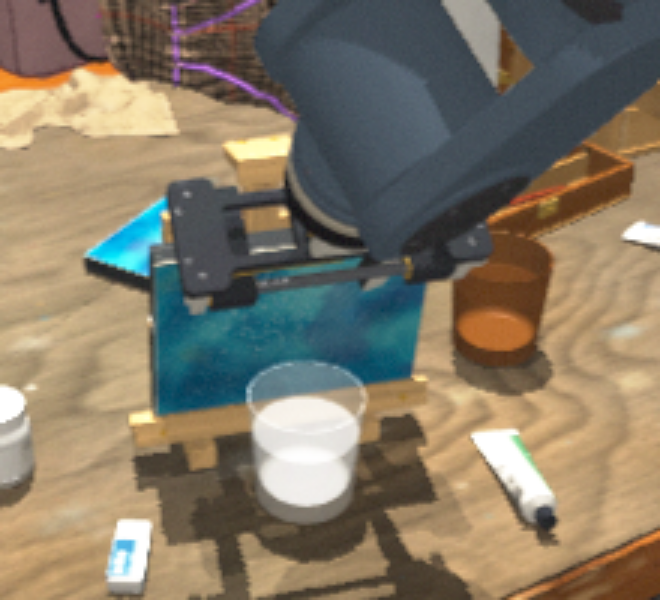

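>>> servo_tool:
  rows:
    - [-0.25,0,0.21,0,0,0,1]
    - [-0.5,0,0.42,0,0,0,1]
    - [-0.75,0,0.63,0,0,0,1]
    - [-1.0,0,0.85,0,0,0,1]
    - [-1.25,0,1.06,0,0,0,1]
    - [-1.5,0,1.27,0,0,0,1]
    - [-1.7,0,1.45,0,0,0,1]
    - [-1.9,0,1.63,0,0,0,1]
    - [-2.1,0,1.8,0,0,0,1]
    - [-2.3,0,1.97,0,0,0,1]
    - [-2.5,0,2.15,0,0,0,1]
    - [-2.7,0,2.32,0,0,0,1]

```text
time_s: 7.2
position: [514.4, 157.5, 162.7]
tool_rot: [180.0, 40.0, 164.5]
force: [0.2, 0.4, 0.4]
finger_gap: 93.1
finger_force: 0.0
```

```bash
python3 -c "
from h import *
state();move([3,0,151],40)
im,d,W=cam('top');save('t3',im[150:290,180:320],4)
e=w2e(W).reshape(W.shape);z=e[...,2];p=e[(abs(e[...,1])>70)&(abs(e[...,1])<95)&(z>165)&(z<200)&(e[...,0]>-60)&(e[...,0]<60)]
print(len(p),p.mean(0) if len(p) else 0)"
```

```text
7.2 tip easel [ -6.6  -0.4 152. ] F easel [0.1 0.4 0.4] j [ 23.  18. 122. -73.  25.  13.] gap 93
TCP target [523.8 155.3 161.7] shift cm [-0.67  0.04  0.69] rotvec [-0.2 -0.  -0.3]
182 [ 22.38339332  -4.88696314 177.79362005]
```

>>> servo_tool:
  rows:
    - [-0.2,0,0.2,0,0,0,1]
    - [-0.4,0,0.4,0,0,0,1]
    - [-0.55,0,0.55,0,0,0,1]
    - [-0.7,0,0.65,0,0,0,1]
    - [-0.7,0,0.65,0,0,0,1]

```text
time_s: 7.88
position: [523.5, 154.9, 162.2]
tool_rot: [180.0, 40.0, 164.5]
force: [-0.2, -0.3, -0.4]
finger_gap: 93.1
finger_force: 0.3
```

```bash
python3 -c "
from h import *
state();im,d,W=cam('top')
e=w2e(W).reshape(W.shape);z=e[...,2]
for s in(1,-1):
  p=e[(e[...,1]*s>74)&(e[...,1]*s<95)&(z>165)&(z<200)&(e[...,0]>-60)&(e[...,0]<60)]
  print(len(p),np.percentile(p,[5,50,95],axis=0).round(1).tolist())
move([-80,0,180],40);move([-80,0,265],40);move([27,0,260],-12)
im,d,W=cam('scene');save('s4',im[120:320,180:400],3)"
```

```text
7.88 tip easel [  2.7  -0.5 151.4] F easel [-0.1 -0.3 -0.4] j [ 23.  18. 121. -73.  24.  13.] gap 93
70 [[11.0, 74.8, 169.0], [21.5, 83.2, 179.0], [32.7, 91.6, 182.9]]
76 [[10.7, -93.9, 171.5], [21.5, -84.3, 179.1], [32.2, -75.2, 183.3]]
TCP target [443.7 177.  190.7] shift cm [ 4.5  -0.01 -7.5 ] rotvec [-0.2 -0.  -0.3]
TCP target [443.7 177.  275.7] shift cm [-9.600e-01 -1.000e-02 -1.401e+01] rotvec [-0.2 -0.  -0.3]
TCP target [558.5 145.9 273.7] shift cm [-9.94  0.07 -6.22] rotvec [-0.1 52.  -0.4]
```

View pics/s4.png

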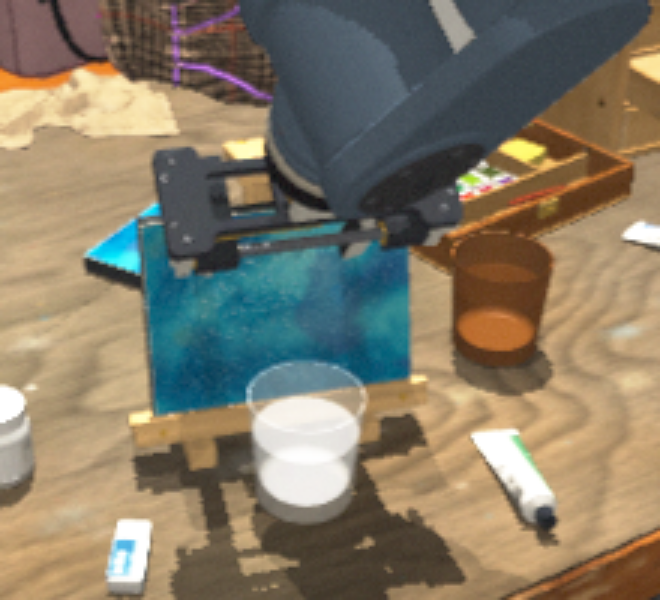

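>>> servo_tool:
  rows:
    - [2,0,-2.3,0,0,0,1]
    - [4.5,0,-7.5,0,0,0,1]
    - [4.5,0,-7.5,0,0,0,1]
    - [-1,0,-14,0,0,0,-1]
    - [-1,0,-14,0,0,0,-1]
    - [-3,0,-16,0,0,0,-1]
    - [-4,0,-17,0,10,0,-1]
    - [-4,0,-17,0,20,0,-1]
    - [-4,0,-17,0,30,0,-1]
    - [-4,0,-17,0,40,0,-1]
    - [-4,0,-17,0,52,0,-1]
    - [-4,0,-17,0,52,0,-1]

```text
time_s: 9.48
position: [449.5, 174.7, 317.0]
tool_rot: [-179.9, -12.1, 164.3]
force: [-0.7, 0.2, 0.0]
finger_gap: 7.4
finger_force: 0.0
```

```bash
python3 -c "
from h import *
state();move([38,0,270],-12);move([33,0,240],-12)
im,d,W=cam('top');e=w2e(W).reshape(W.shape);z=e[...,2]
p=e[(abs(e[...,1])<95)&(z>165)&(z<190)&(e[...,0]>-60)&(e[...,0]<60)]
print(len(p),np.percentile(p,[5,50,95],axis=0).round(1).tolist())"
```

```text
9.47 tip easel [-85.8  -0.7 303.3] F easel [-0.7  0.   0. ] j [ 13.  14.  92.   6.  85. -63.] gap 7
TCP target [569.1 143.  283.7] shift cm [-12.8    0.18   0.66] rotvec [ 0.  -0.1 -0.5]
TCP target [564.3 144.3 253.7] shift cm [-12.93   0.18   3.7 ] rotvec [ 0.  -0.1 -0.5]
252 [[12.3, 31.9, 170.4], [26.5, 63.6, 178.6], [46.3, 89.4, 182.6]]
```

>>> servo_tool:
  rows:
    - [-6,0.1,0,0,0,0,-1]
    - [-12.9,0.2,0.5,0,0,-0.5,-1]
    - [-12.9,0.2,0.5,0,0,-0.5,-1]
    - [-12.9,0.2,2,0,0,-0.5,-1]
    - [-12.9,0.2,3.7,0,0,-0.5,-1]
    - [-12.9,0.2,3.7,0,0,-0.5,-1]

```text
time_s: 10.28
position: [560.9, 146.7, 254.4]
tool_rot: [179.9, -12.1, 165.1]
force: [-0.3, -0.5, 0.4]
finger_gap: 0.4
finger_force: 0.0
```

>>> servo_tool:
  rows:
    - [0,0,0.5,0,0,0,-1]
    - [0,0,1.0,0,0,0,-1]
    - [0,0,1.5,0,0,0,-1]
    - [0,0,1.9,0,0,0,-1]
    - [0,0,2.2,0,0,0,-1]
    - [0,0,2.5,0,0,0,-1]
    - [0,0,2.8,0,0,0,-1]
    - [0,0,3.1,0,0,0,-1]
    - [0,0,3.4,0,0,0,-1]
    - [0,0,3.7,0,0,0,-1]
    - [0,0,4.0,0,0,0,-1]

```text
time_s: 11.65
position: [554.4, 148.4, 215.9]
tool_rot: [179.9, -12.0, 165.0]
force: [0.2, -1.4, 2.6]
finger_gap: 0.6
finger_force: 1.5
```

```bash
python3 -c "
from h import *
state()
im,d,W=cam('scene');save('s5',im[120:280,200:360],3.5)"
```

```text
11.65 tip easel [ 22.4   1.4 202.2] F easel [ 0.5 -1.3  2.6] j [  8.  29.  85.   5.  78. -68.] gap 1
```

View pics/s5.png

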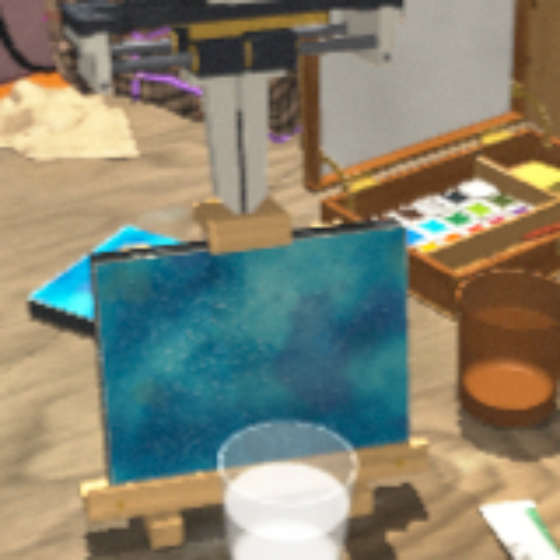

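>>> servo_tool:
  rows:
    - [0,0,0.2,0,0,0,-1]
    - [0,0,0.4,0,0,0,-1]
    - [0,0,0.55,0,0,0,-1]
    - [0,0,0.65,0,0,0,-1]

```text
time_s: 12.2
position: [553.1, 148.8, 209.6]
tool_rot: [179.9, -12.0, 165.0]
force: [-0.6, -1.3, 2.4]
finger_gap: 0.1
finger_force: 1.4
```

>>> servo_tool:
  rows:
    - [0,0,0.07,0,0,0,-1]
    - [0,0,0.14,0,0,0,-1]

```text
time_s: 12.45
position: [552.9, 148.9, 208.3]
tool_rot: [179.9, -12.0, 165.0]
force: [-0.4, -0.1, 3.5]
finger_gap: 0.5
finger_force: 1.4
```

>>> servo_tool:
  rows:
    - [0,0,0.05,0,0,0,-1]
    - [0,0,0.1,0,0,0,-1]

```text
time_s: 12.7
position: [552.8, 148.9, 207.8]
tool_rot: [179.9, -12.0, 165.0]
force: [-0.8, -1.3, 9.1]
finger_gap: 0.3
finger_force: 4.5
```

>>> servo_tool:
  rows:
    - [0,0,0.05,0,0,0,-1]
    - [0,0,0.1,0,0,0,-1]

```text
time_s: 12.95
position: [552.8, 148.9, 207.8]
tool_rot: [179.8, -11.9, 165.0]
force: [-3.6, -3.4, 16.8]
finger_gap: 1.1
finger_force: 8.0
```

Seated: the force rose from 3 to 17 N with no further travel. Now I retreat along the tool axis.

>>> servo_tool:
  rows:
    - [0,0,-0.3,0,0,0,-1]
    - [0,0,-2,0,0,0,-1]
    - [0,0,-5,0,0,0,-1]
    - [0,0,-10,0,0,0,-1]
    - [8,0,-14,0,0,0,-1]
    - [14,0,-16,0,0,0,-1]
    - [20,0,-16,0,0,0,-1]
    - [20,0,-16,0,0,0,-1]
    - [20,0,-16,0,0,0,-1]

```text
time_s: 14.08
position: [394.9, 190.9, 406.1]
tool_rot: [179.8, -11.9, 165.1]
force: [-0.7, 0.2, -0.6]
finger_gap: 0.1
finger_force: 0.0
```

```bash
python3 -c "
from h import *
state()
im,d,W=cam('scene');save('s6',im[110:330,170:390],2.7)
im,d,W=cam('top');e=w2e(W).reshape(W.shape);z=e[...,2]
p=e[(abs(e[...,1])<20)&(z>186)&(z<210)&(abs(e[...,0])<60)];print('holder',len(p),p.mean(0) if len(p) else 0)
p=e[(abs(e[...,1])>74)&(abs(e[...,1])<95)&(z>165)&(z<200)&(abs(e[...,0])<60)];print('edge',np.median(p,0))"
```

```text
14.07 tip easel [-142.6    0.8  392.4] F easel [-0.8 -0.  -0.6] j [ 16.   5.  90.   6.  95. -59.] gap 0
holder 292 [ 2.25124029e+01 -9.12146428e-02  1.92144913e+02]
edge [ 21.33730971 -75.58032605 179.14959042]
```

View pics/s6.png

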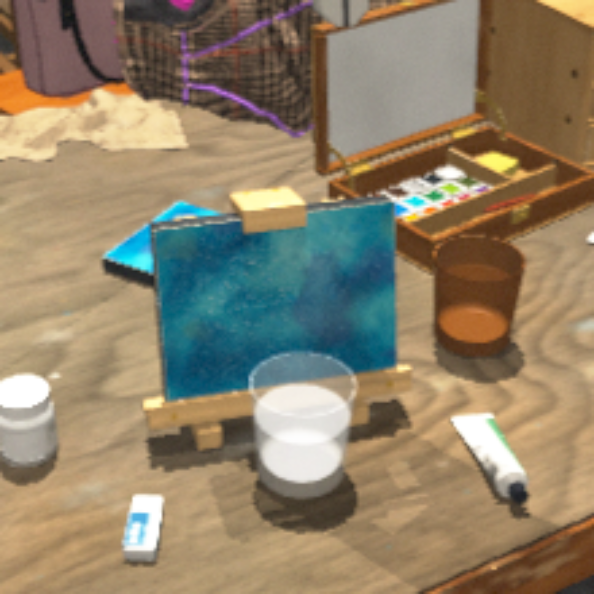

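The canvas (155–395, 200–395) lies flat on the posts. The holder lip (245–305, 205–230) is in front of its top edge, and the glass, jar, tube and eraser are where they were.

```bash
python3 -c "
from plant import workorder
print(workorder.finish_job())"
```

```text
the job is handed in; nothing more can be done
None
```

The canvas lies flat against the posts with its lower edge on the ledge. The top holder is pressed onto its top edge with the lip in front, the glass, jar, tube and eraser show no movement in the last picture, and the job was handed in at about 14 s.

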